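# Work the slide cabinet's front, then hold its sprung lid for loading

### The arm

A 7-joint arm with a two-finger parallel gripper is mounted at the origin on the work surface. World frame = base frame: x ahead of the robot, y to its left, z up, the work surface at z = 0. Lengths are in m, angles in rad, forces in N, time in s.
With the tool pointing down it reaches from about 0.35 to 0.9 m from the base axis. Payload 8.1 kg.
Tool frame: the origin (TCP) lies on the mounting face of the last link; the fingertips stand 173 mm ahead of it and the grasp point (between the pads) lies 155 mm ahead of it; x points along the fingers, y is the direction in which the jaws open and shut, and the axes are right-handed (so a half turn about x gives the same grasp; the last joint's range is limited). The gripper opens to 85 mm and grips with 20 to 120 N. Pads are 22 mm wide; open, the fingers measure 114 mm over their backs; the gripper's body (76 mm by 85 mm) begins 54 mm behind the grasp point. The pads swing forward as they close: fully open they stand 13 mm farther back than shut.
Start: joints at [-1.27, 0.434, 0.025, 1.573, -0.012, 1.134, -0.075], TCP at [0.246, 0.575, 0.405] pointing down, gripper open.
Joint ranges: [-2.62, 2.62], [-0.44, 2.09], [-1.27, 1.32], [0.08, 2.57], [-1.32, 4.46], [0.12, 2], [-2.74, 2.74]. Speed limits (rad/s): [2.22, 2.22, 3.01, 3.01, 3.14, 3.14, 3.14].

### API

Orientations are given as a 3x3 rotation matrix whose columns are the frame's x, y, z axes.
In Python, from workcell import state, imaging, ticket gives the robot as it stands.
- The arm moves only by the tool carry_out, never from a script. Its argument "motion" is a list of rows, each a list of 7 numbers: the turn, a rotation vector about the tool's x, y, z in degrees, then the shift along the tool's x, y, z in cm, then the opening, from -1 (shut) to 1 (fully open). A call has 1 to 8 rows; each row shifts and turns the commanded pose from where the row before left it, along the tool's axes as they then stand; what a row does not reach is not made up. A row lasts 1/12 s, in which the tool goes at most 41.7 mm and 7.16 degrees, less where a joint would pass 70% of its speed; a pose out of reach is approached as far as the arm can. A call with a gripper value outside its range is refused whole. The fingers move at their own pace and stop on an object; "squeeze" is the grip in N (left out, the last holds). Time passes only in rows, so rows that do not move let the fingers close. It gives the time, the measured TCP pose, the force and the opening at its end, in the units of the state.
- state(): the state, without advancing time (a new reading comes with each control period).
- imaging.read_camera(name): name is "scene" or "top" or "wrist"; returns (picture, depth): 480x640x3 uint8, blue, green, red; 480x640 float32, m along the optical axis (not along the pixel's ray), 0 where there is no reading.
- imaging.calibration(name): a dict with "K" (3x3 intrinsics, pixels), "rvec" (rotation vector, rad) and "tvec" (3), from world to camera coordinates, as OpenCV has them; the wrist camera has in their place "hand_eye" (4x4, takes a point from camera to tool coordinates, whose origin is the TCP and whose axes are the tool frame's). Camera axes: x right, y down, z forward; pixel columns grow to the right and rows downward; lengths in m; the calibration is good to about 2 mm. A picture is of the moment at which its call begins: read the wrist's pose just before it. calibration takes no time and is no camera call.
- ticket.close_job(): hands the job in, once; it reports no verdict.
The state is a dict: "t": time; "q": joint angles; "joint_velocities": joint speeds; "effort": joint torques, N m; "position": TCP position; "tool_rot": TCP orientation; "ft_force": force on the tool from outside, world axes, zero at the start; "moment": the same for the moment, N m; "grip_width": finger opening in m.
Only numpy, scipy, OpenCV 4.12 (cv2) and the standard library are available. Lean on these libraries where they do the work, as an engineer would, in place of code of your own. Each camera call takes 0.05 s, during which the arm holds its last target.

### The job

Get the microscope-slide cabinet ready for loading: first pull its tilt-out front down as far as it goes by its bar, then push it back up fully shut. Then raise the sprung lid by its bar a little past its balance point, keeping control of it so that it does not fly up to its stop, ease it back to about ten degrees below the balance point and hold it there, still. Finish while holding the lid there, with the front still shut, and leave the cup, the bottle and the torch alone.

Things in the scene. Friction and masses are not known exactly. Their poses are not given: they have to be found in the camera images.
- cabinet: Grey metal slide cabinet fixed to the bench, 170 deep (its x), 340 wide (its y), 121 mm high with the lid shut. Origin: centre of its underside. x points from its front (robot side) to its back, y to its left seen from the robot, z up. Place varies, turned up to 0.25 rad. Outer face of its shut front panel at x = -96 mm. Front panel and lid move, the rest is fixed.
- flap (a joint): Angle of the tilt-out front panel (340 wide, 93 mm high, hinged along its lower edge): 0 = upright, fully shut; grows as its top comes down towards the robot; stop at 0.75 rad, as far as it goes. May start up to 0.2 rad ajar. Stiff hinge: stays where it is left; takes about 2 to 3 N at its bar.
- flap_hinge (a point): Middle of the front panel's hinge line, at (-91, 0, 15) mm in the cabinet's frame; the line runs along the cabinet's y. The panel is centred on this plane when shut.
- flap_bar (a point): Middle of the front panel's round steel grip bar (10 mm thick, 100 mm long, along the cabinet's y): top of a loop standing in the panel's plane 53 mm above its upper edge, right half (y = -85 mm), 145 mm from the hinge line, 160 mm high when shut, 39 mm above the lid. Pinch from above; the bar turns in the fingers as the panel tilts.
- lid (a joint): Angle of the sprung lid (170 deep, 340 wide, 6 mm thick, hinged along the cabinet's top rear edge): 0 = shut (the start), grows as its front rises; stop at 1.6 rad. Balance point at 1.0 rad (57 degrees): below it the lid sinks shut by itself, above it the spring lifts it open by itself. At most about 2 N at the bar either way. Ten degrees below balance is 0.83 rad.
- lid_hinge (a point): Middle of the lid's hinge line, at (85, 0, 118) mm in the cabinet's frame; the line runs along the cabinet's y.
- lid_bar (a point): Middle of the lid's round steel grip bar (10 mm thick, 100 mm long, along the cabinet's y): end of a loop sticking out 55 mm from the lid's front edge, in the lid's plane, left half (y = +85 mm), 225 mm from the hinge line, 118 mm high when shut. Only 39 mm clear between it and the shut front panel: open the fingers about 30 mm. Pinch from above; the bar turns in the fingers as the lid rises.
- cup: White plastic cup, 70 mm across, 70 mm high, on the bench to one side. Origin: centre of its underside. Leave alone.
- bottle: Small amber glass bottle, 52 mm across, 110 mm high, on the bench to one side. Origin: centre of its underside. Leave alone.
- torch: Orange hand torch standing on its head, 38 mm across, 120 mm high. Origin: centre of its underside. Leave alone.

How it is judged:
On the way, in this order (a step that is already met when the one before it is completed fails the run):
1. the front is pulled down, nearly to its stop or beyond 0.6 rad (value of joint flap above 0.6 rad), for 0.1 s.
2. the front is pushed up shut again, within 0.04 rad (value of joint flap below 0.04 rad), for 0.2 s.
3. the lid is raised past its balance point, beyond 1.04 rad (value of joint lid above 1.04 rad), for 0.1 s.
At the end, for the whole second after the job is handed in: the fingers hold the lid still between 0.72 and 0.94 rad, just below its balance point at 1.0 rad (touching it with more than 0.1 N, lid speed below 0.08 rad/s), the front is shut within 0.04 rad, and the cup, bottle and torch stand upright where they were (value of joint lid between 0.72 and 0.94 rad and velocity of joint lid between -0.08 and 0.08 rad/s and contact force between the fingers and lid above 0.1 N and value of joint flap below 0.04 rad and angle between each of cup, bottle, torch's own z axis and vertical below 0.2 rad); the arm keeps its last pose, push and grip.
It fails at once if the lid flies up near its stop (beyond 1.45 rad) (value of joint lid above 1.45 rad).
It fails at once if the cup is pushed more than 30 mm (distance of cup from where it was at the start of the episode above 0.03 m).
It fails at once if the bottle is pushed more than 30 mm (distance of bottle from where it was at the start of the episode above 0.03 m).
It fails at once if the torch is pushed more than 30 mm (distance of torch from where it was at the start of the episode above 0.03 m).
It also fails if it takes over 51 s, if anything falls off the work surface, if the arm or the gripper's body presses on something with over 40 N, if the wrist force passes 120 N, or if a joint passes its speed limit or range.

## Working session

There is one attempt and no reset: what is moved stays moved. The work goes in short steps, Python scripts to look and compute and a tool call to move; the robot and the scene stay as the last step left them, time stands still between calls to the robot, and variables do not carry over. Pictures are saved under pics/ and viewed, and the job is handed in when it is done.

Besides the shell and the picture viewer there is one more tool, called after ">>>" by a JSON object that holds its "method" and its "body". carry_out: Moves the arm, as the interface text tells. Its arguments: {"type":"object","properties":{"motion":{"type":"array","items":{"type":"array","items":{"type":"number"}}},"squeeze":{"type":"number"}},"required":["motion"]}

```bash
ls; mkdir -p pics
python3 - <<'E'
from workcell import state, imaging
import cv2, numpy as np
s=state(); print({k:np.round(v,3).tolist() for k,v in s.items()})
for n in ("scene","top"):
    p,d=imaging.read_camera(n); cv2.imwrite(f"pics/{n}0.png",p); np.save(f"{n}0.npy",d)
    c=imaging.calibration(n); print(n,{k:np.round(v,4).tolist() for k,v in c.items()})
c=imaging.calibration("wrist"); print({k:np.round(v,4).tolist() for k,v in c.items()})
print(state()['t'])
E
```

```text
pics
{'t': 0.0, 'q': [-1.27, 0.435, 0.025, 1.574, -0.012, 1.134, -0.075], 'joint_velocities': [-0.0, -0.0, 0.001, -0.0, -0.001, 0.0, 0.0], 'effort': [0.002, -67.046, 1.026, -31.621, 0.016, 0.012, -0.0], 'position': [0.245, 0.575, 0.404], 'tool_rot': [[-0.001, 0.393, 0.92], [-0.002, 0.92, -0.393], [-1.0, -0.002, 0.0]], 'ft_force': [-0.076, 0.285, -0.343], 'moment': [-0.004, 0.009, -0.001], 'grip_width': 0.086}
scene {'K': [[467.4317, 0.0, 329.1251], [0.0, 467.4317, 246.95], [0.0, 0.0, 1.0]], 'rvec': [2.3669, 0.7909, -0.257], 'tvec': [-0.4914, -0.2257, 1.2783]}
top {'K': [[572.9123, 0.0, 322.4382], [0.0, 572.9123, 232.9635], [0.0, 0.0, 1.0]], 'rvec': [2.1609, -2.1559, 0.119], 'tvec': [-0.0128, 0.6225, 1.2507]}
{'K': [[427.1208, 0.0, 316.0279], [0.0, 427.1208, 241.234], [0.0, 0.0, 1.0]], 'hand_eye': [[0.0002, -0.2664, 0.9639, 0.0308], [1.0, -0.0003, -0.0002, 0.0003], [0.0003, 0.9639, 0.2664, -0.067], [0.0, 0.0, 0.0, 1.0]]}
0.1
```

View pics/scene0.png

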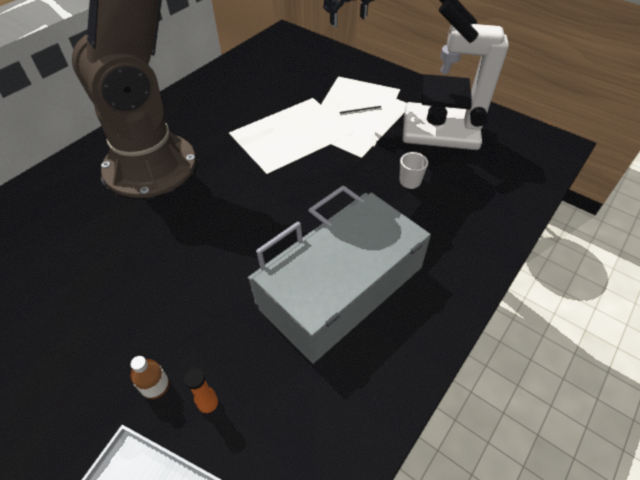

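View pics/top0.png

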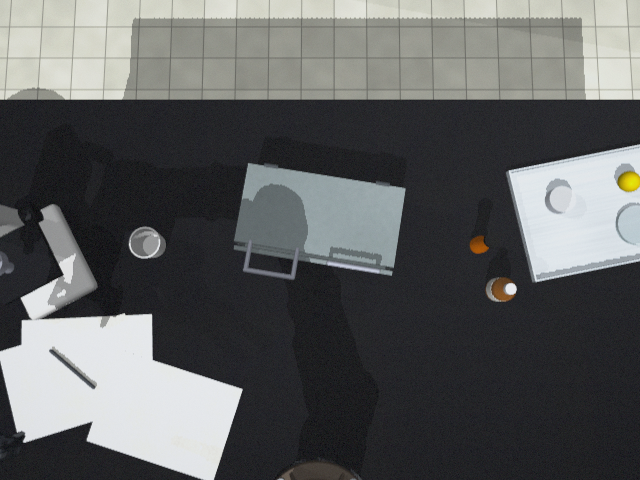

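The top view shows the lid as a grey quad, with corners near (248,163), (405,187), (393,268) and (235,245). The lid loop ends at (245,271)–(294,278) and the flap loop is at about (331,250)–(381,268). The cup is at (147,243), the torch at (479,244) and the bottle at (502,289), all well clear. Next I'll measure the cabinet and bars.

```bash
cat > h.py <<'E'
import numpy as np, cv2
from workcell import state, imaging
def cam(n):
    c=imaging.calibration(n); R=cv2.Rodrigues(np.array(c['rvec'],float))[0]; return np.array(c['K']),R,np.array(c['tvec'],float).ravel()
def cloud(n,d):
    K,R,t=cam(n); v,u=np.mgrid[:480,:640]
    P=np.stack([(u-K[0,2])/K[0,0]*d,(v-K[1,2])/K[1,1]*d,d],-1)
    return (P-t)@R
def ray(n,uv,z):
    K,R,t=cam(n); r=R.T@np.linalg.inv(K)@np.array([uv[0],uv[1],1.]); o=-R.T@t
    return o+r*(z-o[2])/r[2]
E
python3 - <<'E'
from h import *
d=np.load('top0.npy'); p=cv2.imread('pics/top0.png'); W=cloud('top',d)
m=(np.abs(W[...,2]-0.121)<0.012)&(d>0)
m[:, :200]=0; m[:,430:]=0; m[:140]=0; m[300:]=0
mm=cv2.morphologyEx(m.astype(np.uint8),cv2.MORPH_OPEN,np.ones((9,9)))
cs,_=cv2.findContours(mm,cv2.RETR_EXTERNAL,cv2.CHAIN_APPROX_NONE)
c=max(cs,key=cv2.contourArea); r=cv2.minAreaRect(c); b=cv2.boxPoints(r); print(r,b.tolist())
print('z',np.median(W[...,2][mm>0]))
Q=np.array([ray('top',x,0.121) for x in b]); print(Q.round(4).tolist())
# hand-rect in world
pts=np.array([ray('top',x[0],0.121)[:2] for x in c],np.float32)
rw=cv2.minAreaRect(pts*1000);print('world rect mm',rw)
# bars
for name,lo,hi,box in (('lidbar',.10,.135,(238,265,302,283)),('flap',.125,.19,(320,235,400,285))):
    x0,y0,x1,y1=box; s=np.zeros(m.shape,bool); s[y0:y1,x0:x1]=1
    k=s&(W[...,2]>lo)&(W[...,2]<hi)&(d>0); print(name,k.sum(),W[k].mean(0).round(4), W[k].min(0).round(3),W[k].max(0).round(3))
big=cv2.resize(p[140:300,215:425],None,fx=3.8,fy=3.7,interpolation=cv2.INTER_CUBIC)
cv2.imwrite('pics/topcrop.png',big[:600,:800])
E
```

```text
((320.0665283203125, 212.9749755859375), (161.93980407714844, 83.04154205322266), 9.130176544189453) [[233.53404235839844, 241.12155151367188], [246.71092224121094, 159.13211059570312], [406.5989990234375, 184.82839965820312], [393.422119140625, 266.8178405761719]]
z 0.12111173151812192
[[0.595, 0.1744, 0.121], [0.7707, 0.1499, 0.121], [0.7155, -0.1898, 0.121], [0.542, -0.1599, 0.121]]
world rect mm ((655.7112426757812, -6.570709228515625), (339.4983215332031, 176.8731231689453), 80.76856994628906)
lidbar 304 [0.5309 0.0937 0.1219] [0.518 0.043 0.114] [0.545 0.154 0.128]
flap 351 [ 0.551  -0.0783  0.1544] [ 0.529 -0.165  0.125] [ 0.608 -0.011  0.171]
```

View pics/topcrop.png

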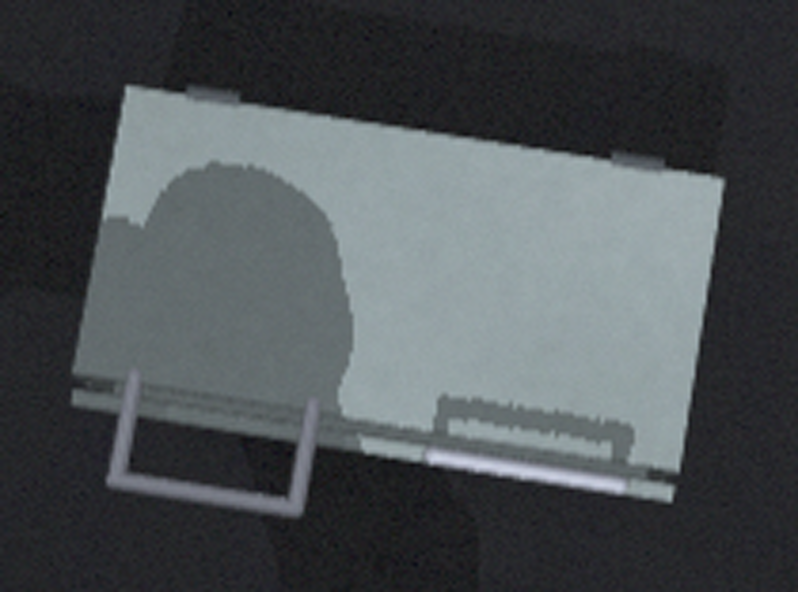

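Run:
```python
from h import *
d=np.load('top0.npy'); W=cloud('top',d)
f=lambda x,y:((x+.5)/3.8-.5+215,(y+.5)/3.7-.5+140)
C=np.array([ray('top',f(*q),0.121) for q in [(127,86),(723,179),(678,473),(73,375)]])
print(C.round(4).tolist()); 
for i in range(4): print(np.linalg.norm(C[i]-C[(i+1)%4]).round(4))
cen=C.mean(0)
y1=C[0]-C[1]+C[3]-C[2]; yaw=np.arctan2(-y1[0],y1[1]); print('cen',cen,'yaw',yaw)
c,s=np.cos(yaw),np.sin(yaw)
# origin: lid spans x -85..85
def tocab(P): 
    q=np.asarray(P)[:2]-cen[:2]; return np.array([c*q[0]+s*q[1],-s*q[0]+c*q[1],P[2]])
for nm,a,z in (('lid bar L',(115,481),.123),('lid bar R',(296,510),.123),('flap L',(430,457),.165),('flap R',(625,487),.165)):
    P=ray('top',f(*a),z); print(nm,P.round(4),tocab(P).round(4))
# depth cloud in cabinet frame for flap bar and panel top
q=W[...,:2]-cen[:2]; X=c*q[...,0]+s*q[...,1]; Y=-s*q[...,0]+c*q[...,1]; Z=W[...,2]
k=(np.abs(Y+.085)<.04)&(X<-.08)&(X>-.18)&(Z>.13)&(d>0)
print('flapbar',k.sum(),np.median(X[k]),Y[k].mean(),np.median(Z[k]),X[k].std(),Z[k].std())
k=(np.abs(Y-.085)<.04)&(X<-.11)&(X>-.18)&(Z>.10)&(d>0)
print('lidbar',k.sum(),np.median(X[k]),Y[k].mean(),np.median(Z[k]))
k=(np.abs(Y)<.02)&(X<-.085)&(X>-.18)&(Z>.07)&(d>0)
print('paneltop',k.sum(),np.median(X[k]),np.median(Z[k]),X[k].min(),X[k].max())
sd=np.load('scene0.npy');W=cloud('scene',sd)
q=W[...,:2]-cen[:2]; X=c*q[...,0]+s*q[...,1]; Y=-s*q[...,0]+c*q[...,1]; Z=W[...,2]
k=(np.abs(Y+.085)<.06)&(X<-.06)&(X>-.18)&(Z>.145)&(sd>0)
print('scene flapbar',k.sum(),np.median(X[k]),Y[k].mean(),np.median(Z[k]))
k=(np.abs(Y-.085)<.06)&(X<-.12)&(X>-.18)&(Z>.10)&(sd>0)
print('scene lidbar',k.sum(),np.median(X[k]),Y[k].mean(),np.median(Z[k]))
for nm,Y_,z in (('flapbar',-.085,.16),):
    pass
```

```text
[[0.7626, 0.1469, 0.121], [0.7087, -0.1861, 0.121], [0.5406, -0.1591, 0.121], [0.5953, 0.1737, 0.121]]
0.3373
0.1702
0.3373
0.1694
cen [ 0.65179931 -0.00612268  0.121     ] yaw -0.16174845948004188
lid bar L [0.5353 0.1492 0.123 ] [-0.14    0.1345  0.123 ]
lid bar R [0.5192 0.0499 0.123 ] [-0.1398  0.034   0.123 ]
flap L [ 0.5465 -0.0231  0.165 ] [-0.1012 -0.0337  0.165 ]
flap R [ 0.5305 -0.1259  0.165 ] [-0.1005 -0.1378  0.165 ]
flapbar 196 -0.09861159826301856 -0.085155522140998 0.164113869157002 0.0028573046979469816 0.002803053641948459
lidbar 184 -0.13808751947342862 0.0855479322449602 0.12188318900319463
paneltop 91 -0.09513385996167778 0.10756348097808226 -0.09981202641276635 -0.08987065226321984
scene flapbar 304 -0.09410679106686845 -0.08740813913057166 0.16361429129784397
scene lidbar 226 -0.13325705202968516 0.08303661127889553 0.12264011310175113
```

Cabinet centre is at (0.652, -0.006) with yaw -0.162, and the lid measures 337×170 mm, which matches the spec. The flap is about 0.05 rad ajar and its bar sits near (0.540, -0.074, 0.160). I'll sweep the arm around towards it.

>>> {"method": "carry_out", "body": {"motion": [[3.8,0,0,0,-0.4,3.8,0.2],[3.8,0,0,0,-0.4,3.8,0.2],[3.8,0,0,0,-0.4,3.8,0.2],[3.8,0,0,0,-0.4,3.8,0.2],[3.8,0,0,0,-0.4,3.8,0.2],[3.8,0,0,0,-0.4,3.8,0.2],[3.8,0,0,0,-0.4,3.8,0.2],[3.8,0,0,0,-0.4,3.8,0.2]], "squeeze": 40}}

```text
t: 0.77
position: [0.4697, 0.3692, 0.4043]
tool_rot: [[-0.0, 0.806, 0.592], [-0.0, 0.592, -0.806], [-1.0, -0.0, 0.0]]
ft_force: [-0.1, 0.1, 0.4]
grip_width: 0.0511
```

>>> {"method": "carry_out", "body": {"motion": [[3.8,0,0,0,-0.4,3.8,0.2],[3.8,0,0,0,-0.4,3.8,0.2],[3.8,0,0,0,-0.4,3.8,0.2],[3.8,0,0,0,-0.4,3.8,0.2],[3.8,0,0,0,-0.4,3.8,0.2],[3.8,0,0,0,-0.4,3.8,0.2],[3.8,0,0,0,-0.4,3.8,0.2],[3.8,0,0,0,-0.4,3.8,0.2]]}}

```text
t: 1.43
position: [0.5578, 0.0803, 0.4044]
tool_rot: [[-0.0, 0.995, 0.102], [-0.0, 0.102, -0.995], [-1.0, -0.0, 0.0]]
ft_force: [1.4, 0.9, 0.7]
grip_width: 0.0512
```

```bash
cat >> h.py <<'E'
CEN=np.array([.6518,-.0061]); YAW=-.1617
def cab2w(x,y,z): c,s=np.cos(YAW),np.sin(YAW); return np.array([CEN[0]+c*x-s*y,CEN[1]+s*x+c*y,z])
def w2cab(P): c,s=np.cos(YAW),np.sin(YAW); q=np.array(P[:2])-CEN; return np.array([c*q[0]+s*q[1],-s*q[0]+c*q[1],P[2]])
def go(cabpt,dz=0):
    """tool-frame delta (cm) and turn about tool x (deg) so grasp point is at cabinet pt, jaws along cabinet x"""
    s=state(); R=np.array(s['tool_rot']); T=cab2w(*cabpt)+[0,0,.155+dz]
    print('t',s['t'],'grasp in cab',(w2cab(np.array(s['position'])-[0,0,.155])*1000).round(1),'delta cm',(R.T@(T-s['position'])*100).round(2),
     'turn',np.degrees(np.arctan2(R[1,1],R[0,1])-YAW).round(2),'F',np.round(s['ft_force'],1),'w',round(float(s['grip_width']),4))
E
python3 - <<'E'
from h import *
go((-.097,-.085,.160),.05)
E
```

```text
t 1.4333 grasp in cab [-106.7   70.1  249.4] delta cm [ 3.95 -3.12 15.22] turn 15.14 F [1.4 0.9 0.7] w 0.0512
```

>>> {"method": "carry_out", "body": {"motion": [[0,0,0,0,-0.62,3.04,0.2],[0,0,0,0,-0.62,3.04,0.2],[0,0,0,0,-0.62,3.04,0.2],[0,0,0,0,-0.62,3.04,0.2],[0,0,0,0,-0.62,3.04,0.2],[5,0,0,1.3,0,0,0.2],[5,0,0,1.3,0,0,0.2],[5.1,0,0,1.3,0,0,0.2]]}}

```text
t: 2.1
position: [0.5426, -0.0733, 0.3652]
tool_rot: [[0.0, 0.987, -0.163], [0.0, -0.163, -0.987], [-1.0, 0.0, -0.0]]
ft_force: [-0.2, 0.5, -0.7]
grip_width: 0.0509
```

Run:
```python
from h import *
go((-.097,-.085,.160),.0)
s=state()
p,d=imaging.read_camera('wrist'); cv2.imwrite('pics/w1.png',p)
c=imaging.calibration('wrist'); K=np.array(c['K']); H=np.array(c['hand_eye'])
v,u=np.mgrid[:480,:640]; P=np.stack([(u-K[0,2])/K[0,0]*d,(v-K[1,2])/K[1,1]*d,d],-1)
P=P@H[:3,:3].T+H[:3,3]; W=P@np.array(s['tool_rot']).T+np.array(s['position'])
c_,s_=np.cos(YAW),np.sin(YAW); q=W[...,:2]-CEN; X=c_*q[...,0]+s_*q[...,1]; Y=-s_*q[...,0]+c_*q[...,1]; Z=W[...,2]
k=(d>0)&(np.abs(Y+.085)<.045)&(X>-.15)&(X<-.06)&(Z>.14)&(Z<.175)
print(k.sum(),np.median(X[k]),np.median(Y[k]),np.median(Z[k]),X[k].std())
for y in (-.12,-.1,-.08,-.06,-.045):
    kk=k&(abs(Y-y)<.006); print(y,kk.sum(),np.median(X[kk]) if kk.any() else None)
```

```text
t 2.1 grasp in cab [-97.  -83.9 210.2] delta cm [ 5.02 -0.    0.11] turn -0.12 F [-0.2  0.5 -0.7] w 0.0509
4524 -0.09739045378847824 -0.0808835549368335 0.1639330737450022 0.0028477549279493125
-0.12 517 -0.09748504283545956
-0.1 575 -0.09743418339869672
-0.08 618 -0.09735873573608965
-0.06 676 -0.0973057976421848
-0.045 636 -0.09761749320487076
```

View pics/w1.png

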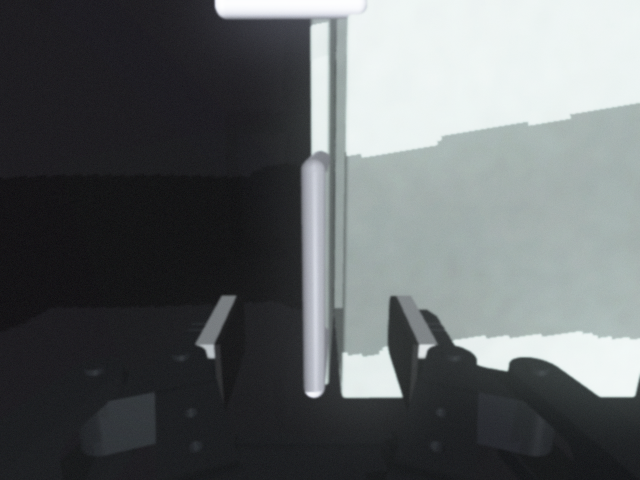

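The bar runs vertically at column 314, rows 155–395, centred between the pads and parallel to them. I'll descend 5 cm and close.

>>> {"method": "carry_out", "body": {"motion": [[0,0,0,1.25,0,0,0.2],[0,0,0,1.25,0,0,0.2],[0,0,0,1.25,0,0,0.2],[0,0,0,1.25,0,0,0.2],[0,0,0,0,0,0,-0.6],[0,0,0,0,0,0,-1],[0,0,0,0,0,0,-1],[0,0,0,0,0,0,-1]], "squeeze": 40}}

```text
t: 2.82
position: [0.5431, -0.0725, 0.3166]
tool_rot: [[0.001, 0.988, -0.157], [0.0, -0.157, -0.988], [-1.0, 0.001, -0.0]]
ft_force: [-1.4, 0.5, 1.7]
grip_width: 0.0086
```

>>> {"method": "carry_out", "body": {"motion": [[0,0,0,0,0,0,-1],[0,0,0,0,0,0,-1],[0,0,0,0,0,0,-1]]}}

```text
t: 3.07
position: [0.5431, -0.0724, 0.3166]
tool_rot: [[0.001, 0.988, -0.157], [0.0, -0.157, -0.988], [-1.0, 0.001, -0.0]]
ft_force: [-2.4, 0.0, 7.0]
grip_width: 0.0087
```

Run:
```python
from h import *
go((-.097,-.085,.160),.0)
# arc waypoints theta .05->.75
th=np.linspace(.042,.75,11); x=-91-145*np.sin(th); z=15+145*np.cos(th)
print((np.diff(x)/10).round(2),(-np.diff(z)/10).round(2))
```

```text
t 3.0667 grasp in cab [-96.6 -83.  161.6] delta cm [ 0.16 -0.04  0.2 ] turn 0.23 F [-2.4  0.   7. ] w 0.0087
[-1.02 -1.02 -1.   -0.98 -0.96 -0.93 -0.9  -0.86 -0.82 -0.78] [0.08 0.15 0.22 0.29 0.36 0.43 0.49 0.56 0.62 0.67]
```

>>> {"method": "carry_out", "body": {"motion": [[0,0,0,0.04,-0.5,0,-1],[0,0,0,0.04,-0.5,0,-1],[0,0,0,0.15,-1.0,0,-1],[0,0,0,0.22,-1.0,0,-1],[0,0,0,0.29,-1.0,0,-1],[0,0,0,0.36,-0.95,0,-1],[0,0,0,0.43,-0.95,0,-1],[0,0,0,0,0,0,-1]]}}

```text
t: 3.73
position: [0.4829, -0.0627, 0.2999]
tool_rot: [[-0.002, 0.988, -0.157], [0.001, -0.157, -0.988], [-1.0, -0.002, -0.0]]
ft_force: [-1.4, -0.1, -2.8]
grip_width: 0.0083
```

Run:
```python
from h import *
go((-.097,-.085,.160),.0)
p=w2cab(np.array(state()['position'])-[0,0,.155]); print(np.arctan2(-91-p[0]*1000,p[2]*1000-15), np.hypot(-91-p[0]*1000,p[2]*1000-15))
```

```text
t 3.7333 grasp in cab [-157.6  -83.1  144.9] delta cm [-1.52  6.06  0.22] turn 0.23 F [-1.4 -0.1 -2.8] w 0.0083
0.4740334355813215 145.9630975150431
```

>>> {"method": "carry_out", "body": {"motion": [[0,0,0,0.5,-0.85,0,-1],[0,0,0,0.56,-0.82,0,-1],[0,0,0,0.6,-0.78,0,-1],[0,0,0,0.6,-0.7,0,-1],[0,0,0,0,0,0,-1],[0,0,0,0,0,0,-1],[0,0,0,0,0,0,-1]]}}

```text
t: 4.32
position: [0.4536, -0.058, 0.2779]
tool_rot: [[0.0, 0.988, -0.157], [0.0, -0.157, -0.988], [-1.0, 0.0, -0.0]]
ft_force: [-0.6, 1.0, 5.1]
grip_width: 0.0082
```

Run:
```python
from h import *
p=w2cab(np.array(state()['position'])-[0,0,.155]); print(p,np.arctan2(-91-p[0]*1000,p[2]*1000-15), np.hypot(-91-p[0]*1000,p[2]*1000-15))
p,d=imaging.read_camera('scene'); cv2.imwrite('pics/s1.png',p)
```

```text
[-0.18726658 -0.08315411  0.12292367] 0.7283707103735142 144.61941433187107
```

View pics/s1.png

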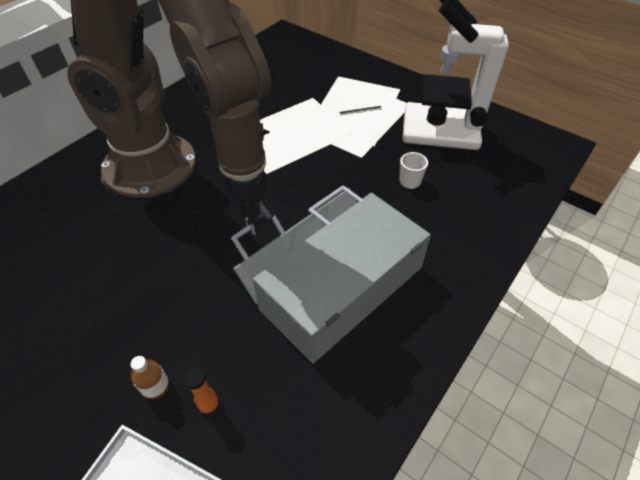

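The front is about 0.73 rad open, with the bar at scene (245,235) held in the fingers. I'll nudge it to the stop and then reverse along the arc.

>>> {"method": "carry_out", "body": {"motion": [[0,0,0,0.3,-0.35,0,-1],[0,0,0,0,0,0,-1],[0,0,0,0,0,0,-1]]}}

```text
t: 4.62
position: [0.4524, -0.058, 0.2768]
tool_rot: [[0.007, 0.988, -0.157], [0.0, -0.157, -0.988], [-1.0, 0.007, -0.001]]
ft_force: [1.9, 1.0, 23.7]
grip_width: 0.0087
```

>>> {"method": "carry_out", "body": {"motion": [[0,0,0,-0.35,0.4,0,-1],[0,0,0,-0.6,0.7,0,-1],[0,0,0,-0.6,0.78,0,-1],[0,0,0,-0.56,0.82,0,-1],[0,0,0,-0.5,0.85,0,-1],[0,0,0,-0.43,0.95,0,-1],[0,0,0,-0.36,0.95,0,-1],[0,0,0,-0.29,1.0,0,-1]]}}

```text
t: 5.28
position: [0.5131, -0.0677, 0.3118]
tool_rot: [[-0.004, 0.988, -0.157], [0.001, -0.157, -0.988], [-1.0, -0.004, -0.0]]
ft_force: [-3.6, 0.5, -0.1]
grip_width: 0.0082
```

Run:
```python
from h import *
p=w2cab(np.array(state()['position'])-[0,0,.155]); print(p,np.arctan2(-91-p[0]*1000,p[2]*1000-15), np.hypot(-91-p[0]*1000,p[2]*1000-15))
```

```text
[-0.12698716 -0.08314233  0.15683129] 0.24848822441160964 146.32562921741717
```

>>> {"method": "carry_out", "body": {"motion": [[0,0,0,-0.18,1.0,0,-1],[0,0,0,-0.1,1.0,0,-1],[0,0,0,-0.03,0.8,0,-1],[0,0,0,0,0.5,0,-1],[0,0,0,0,0.3,0,-1],[0,0,0,0,0,0,-1],[0,0,0,0,0,0,-1]]}}

```text
t: 5.87
position: [0.5501, -0.0737, 0.316]
tool_rot: [[0.001, 0.988, -0.157], [0.0, -0.157, -0.988], [-1.0, 0.001, -0.0]]
ft_force: [-0.9, 2.1, 7.8]
grip_width: 0.0087
```

Run:
```python
from h import *
p=w2cab(np.array(state()['position'])-[0,0,.155]); print(p,np.arctan2(-91-p[0]*1000,p[2]*1000-15), np.hypot(-91-p[0]*1000,p[2]*1000-15),state()['ft_force'])
```

```text
[-0.08945744 -0.08308858  0.16098873] -0.010565877349289219 145.99687767072643 [-0.886825    2.07706291  7.83672299]
```

>>> {"method": "carry_out", "body": {"motion": [[0,0,0,0,0.2,0,-1],[0,0,0,0,0,0,-1],[0,0,0,0,0,0,-1]]}}

```text
t: 6.12
position: [0.5513, -0.0739, 0.316]
tool_rot: [[-0.001, 0.988, -0.157], [0.001, -0.157, -0.988], [-1.0, -0.001, -0.001]]
ft_force: [-5.1, 1.8, 11.5]
grip_width: 0.0084
```

>>> {"method": "carry_out", "body": {"motion": [[0,0,0,0,0.2,0,-1],[0,0,0,0,0,0,-1],[0,0,0,0,0,0,-1]]}}

```text
t: 6.37
position: [0.5519, -0.0741, 0.3159]
tool_rot: [[-0.004, 0.988, -0.157], [0.002, -0.157, -0.988], [-1.0, -0.005, -0.001]]
ft_force: [-12.3, 3.6, 20.1]
grip_width: 0.0086
```

Run:
```python
from h import *
go((-.091,-.085,.160))
```

```text
t 6.3667 grasp in cab [-87.6 -83.2 160.9] delta cm [ 0.09 -0.34  0.18] turn 0.21 F [-12.3   3.6  20.1] w 0.0086
```

The stop is felt (12 N into it, the bar no longer moves), so the front is shut. I'll release and lift clear.

>>> {"method": "carry_out", "body": {"motion": [[0,0,0,0,0,0,0],[0,0,0,0,0,0,0],[0,0,0,0,0,0,0],[0,0,0,-1.5,0,0,0],[0,0,0,-2.5,0,0,-0.1],[0,0,0,-2.5,0,0,-0.3],[0,0,0,0,0,-3,-0.3],[0,0,0,0,0,-3,-0.3]]}}

```text
t: 7.03
position: [0.5633, -0.0163, 0.3819]
tool_rot: [[0.004, 0.987, -0.162], [-0.0, -0.162, -0.987], [-1.0, 0.004, -0.0]]
ft_force: [-0.2, 0.2, -0.8]
grip_width: 0.0298
```

```bash
cat >> h.py <<'E'
def wrist(tag):
    s=state(); p,d=imaging.read_camera('wrist'); cv2.imwrite(f'pics/{tag}.png',p)
    c=imaging.calibration('wrist'); K=np.array(c['K']); H=np.array(c['hand_eye'])
    v,u=np.mgrid[:480,:640]; P=np.stack([(u-K[0,2])/K[0,0]*d,(v-K[1,2])/K[1,1]*d,d],-1)
    P=P@H[:3,:3].T+H[:3,3]; W=P@np.array(s['tool_rot']).T+np.array(s['position'])
    c_,s_=np.cos(YAW),np.sin(YAW); q=W[...,:2]-CEN
    return c_*q[...,0]+s_*q[...,1], -s_*q[...,0]+c_*q[...,1], W[...,2], d
E
python3 - <<'E'
from h import *
go((-.140,.085,.118),.05)
X,Y,Z,d=wrist('w2')
k=(d>0)&(np.abs(Y+.085)<.045)&(X>-.15)&(X<-.06)&(Z>.14)&(Z<.175)
print('flapbar',k.sum(),np.median(X[k]),Y[k].min(),Y[k].max(),np.median(Z[k]))
k=(d>0)&(np.abs(Y-.085)<.04)&(X>-.17)&(X<-.12)&(Z>.1)&(Z<.135)
print('lidbar',k.sum(),np.median(X[k]),Y[k].min(),Y[k].max(),np.median(Z[k]))
E
```

```text
t 7.0333 grasp in cab [-85.7 -24.3 226.9] delta cm [  5.87  -5.46 -10.93] turn -0.05 F [-0.2  0.2 -0.8] w 0.0298
flapbar 2627 -0.08765378186667494 -0.1170464316092139 -0.04000336959642463 0.16420085502905468
lidbar 2419 -0.1359484383730552 0.04538013154430897 0.10120109379582676 0.12200241684538082
```

View pics/w2.png

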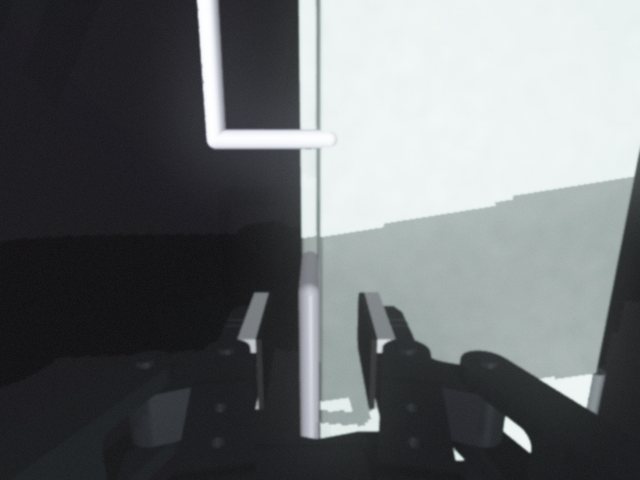

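The flap bar (col 309) and lid loop (end at about (212,140)) appear 48.3 mm apart in x, against 49 mm when shut, so the flap is shut to about 0.005 rad. Now to the lid bar.

>>> {"method": "carry_out", "body": {"motion": [[0,0,0,0,-1.25,-2.75,-0.3],[0,0,0,0,-1.25,-2.75,-0.3],[0,0,0,0,-1.25,-2.75,-0.3],[0,0,0,0,-1.3,-2.7,-0.3],[0,0,0,2,0,0,-0.3],[0,0,0,2,0,0,-0.3],[0,0,0,1,0,0,-0.3],[0,0,0,0,0,0,-0.3]]}}

```text
t: 7.75
position: [0.5293, 0.1011, 0.3277]
tool_rot: [[-0.004, 0.988, -0.157], [-0.002, -0.157, -0.988], [-1.0, -0.004, 0.002]]
ft_force: [-0.8, -0.9, -0.1]
grip_width: 0.03
```

Run:
```python
from h import *
go((-.136,.085,.118),.0)
X,Y,Z,d=wrist('w3')
k=(d>0)&(np.abs(Y-.085)<.04)&(X>-.17)&(X<-.12)&(Z>.1)&(Z<.135)
print('lidbar',k.sum(),np.median(X[k]),Y[k].min(),Y[k].max(),np.median(Z[k]))
```

```text
t 7.75 grasp in cab [-138.2   86.1  172.7] delta cm [5.47 0.23 0.1 ] turn 0.22 F [-0.8 -0.9 -0.1] w 0.03
lidbar 3852 -0.13713378000647244 0.045048593413920354 0.12495158151579353 0.1220230173896903
```

View pics/w3.png

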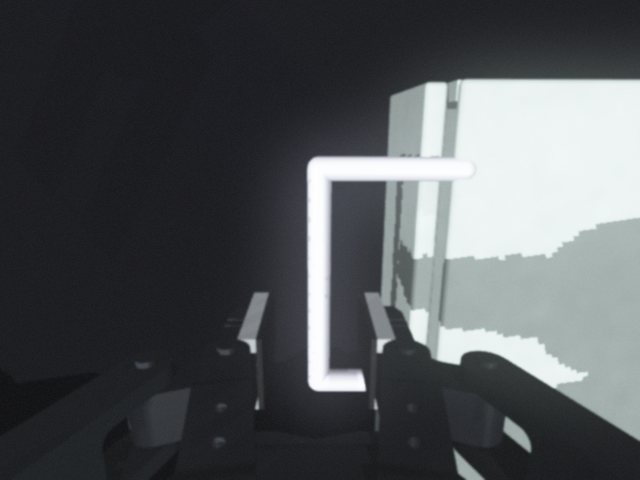

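The lid bar runs down column 318, midway between the pads (258–372). I'll descend and grip.

>>> {"method": "carry_out", "body": {"motion": [[0,0,0,1.3,0.1,0,-0.3],[0,0,0,1.3,0,0,-0.3],[0,0,0,1.3,0,0,-0.3],[0,0,0,1.4,0,0,-0.3],[0,0,0,0,0,0,-1],[0,0,0,0,0,0,-1],[0,0,0,0,0,0,-1],[0,0,0,0,0,0,-1]], "squeeze": 40}}

```text
t: 8.47
position: [0.5302, 0.1008, 0.2775]
tool_rot: [[-0.002, 0.987, -0.158], [0.0, -0.158, -0.988], [-1.0, -0.002, 0.0]]
ft_force: [-4.0, -0.6, -1.3]
grip_width: 0.0083
```

Run:
```python
from h import *
go((-.136,.085,.118),.0)
th=np.linspace(0,1.1,25); x=-225*np.cos(th); z=225*np.sin(th)
for a,b,c in zip(th[1:],np.diff(x)/10,np.diff(z)/10): print(round(a,3),round(-c,2),round(b,2))
```

```text
t 8.4667 grasp in cab [-137.2   85.9  122.5] delta cm [0.45 0.12 0.09] turn 0.2 F [-4.  -0.6 -1.3] w 0.0083
0.046 -1.03 0.02
0.092 -1.03 0.07
0.138 -1.02 0.12
0.183 -1.02 0.16
0.229 -1.01 0.21
0.275 -1.0 0.26
0.321 -0.99 0.3
0.367 -0.97 0.35
0.413 -0.95 0.39
0.458 -0.93 0.43
0.504 -0.91 0.48
0.55 -0.89 0.52
0.596 -0.87 0.56
0.642 -0.84 0.6
0.688 -0.81 0.64
0.733 -0.78 0.67
0.779 -0.75 0.71
0.825 -0.72 0.74
0.871 -0.68 0.77
0.917 -0.65 0.8
0.963 -0.61 0.83
1.008 -0.57 0.86
1.054 -0.53 0.88
1.1 -0.49 0.91
```

>>> {"method": "carry_out", "body": {"motion": [[0,0,0,-0.5,0,0,-1],[0,0,0,-1.0,0.04,0,-1],[0,0,0,-1.0,0.08,0,-1],[0,0,0,-1.0,0.12,0,-1],[0,0,0,-1.0,0.18,0,-1],[0,0,0,-1.0,0.23,0,-1],[0,0,0,-1.0,0.28,0,-1],[0,0,0,0,0,0,-1]]}}

```text
t: 9.13
position: [0.5398, 0.0991, 0.3447]
tool_rot: [[-0.001, 0.987, -0.158], [0.001, -0.158, -0.987], [-1.0, -0.001, -0.001]]
ft_force: [-8.5, -1.4, 1.3]
grip_width: 0.0083
```

```bash
cat >> h.py <<'E'
HX,HZ=.0885,.118
def lid(target=None):
    s=state(); p=w2cab(np.array(s['position'])-np.array([0,0,0])+np.array(s['tool_rot'])[:,0]*.155)
    r=np.hypot(HX-p[0],p[2]-HZ); a=np.arctan2(p[2]-HZ,HX-p[0])
    print('t',round(s['t'],2),'p',(p*1000).round(1),'r',round(r*1000,1),'ang',a.round(3),'F',np.round(s['ft_force'],1),'w',round(float(s['grip_width']),4))
    if target: print('delta tool x,y cm', round(-(HZ+.225*np.sin(target)-p[2])*100,2), round((HX-.225*np.cos(target)-p[0])*100,2))
E
python3 -c "
from h import *
lid(.7)"
```

```text
t 9.13 p [-127.6   85.9  189.7] r 227.6 ang 0.32 F [-8.5 -1.4  1.3] w 0.0083
delta tool x,y cm -7.32 4.4
```

```bash
sed -i 's/HX,HZ=.*/HX,HZ=.0885,.1222/' h.py; python3 -c "
from h import *
lid(.7)"
```

```text
t 9.13 p [-127.6   85.9  189.7] r 226.4 ang 0.303 F [-8.5 -1.4  1.3] w 0.0083
delta tool x,y cm -7.74 4.4
```

>>> {"method": "carry_out", "body": {"motion": [[0,0,0,-0.95,0.45,0,-1],[0,0,0,-0.95,0.43,0,-1],[0,0,0,-0.95,0.45,0,-1],[0,0,0,-0.92,0.5,0,-1],[0,0,0,-0.9,0.54,0,-1],[0,0,0,-0.88,0.56,0,-1],[0,0,0,-0.85,0.58,0,-1],[0,0,0,0,0,0,-1]]}}

```text
t: 9.8
position: [0.5718, 0.094, 0.4087]
tool_rot: [[-0.009, 0.988, -0.157], [0.002, -0.157, -0.988], [-1.0, -0.009, -0.0]]
ft_force: [-29.9, 0.5, 18.8]
grip_width: 0.0082
```

```bash
python3 -c "
from h import *
lid(.9)"
```

```text
t 9.8 p [-96.6  85.9 253.7] r 227.0 ang 0.618 F [-29.9   0.5  18.8] w 0.0082
delta tool x,y cm -4.48 4.52
```

The force of about 35 N points radially outward, so I'm pressing towards the hinge. I'll relax the commanded radius.

>>> {"method": "carry_out", "body": {"motion": [[0,0,0,-0.2,-0.28,0,-1],[0,0,0,0,0,0,-1],[0,0,0,0,0,0,-1]]}}

```text
t: 10.05
position: [0.5709, 0.0941, 0.4096]
tool_rot: [[-0.002, 0.987, -0.158], [0.001, -0.158, -0.987], [-1.0, -0.002, -0.0]]
ft_force: [-12.2, -1.4, 5.7]
grip_width: 0.0082
```

```bash
python3 -c "
from h import *
lid(.9)"
```

```text
t 10.05 p [-96.2  85.9 254.6] r 227.3 ang 0.622 F [-12.2  -1.4   5.7] w 0.0082
delta tool x,y cm -4.38 4.49
```

>>> {"method": "carry_out", "body": {"motion": [[0,0,0,-0.87,0.54,0,-1],[0,0,0,-0.84,0.58,0,-1],[0,0,0,-0.81,0.62,0,-1],[0,0,0,-0.78,0.66,0,-1],[0,0,0,-0.75,0.7,0,-1],[0,0,0,-0.72,0.73,0,-1],[0,0,0,0,0,0,-1],[0,0,0,0,0,0,-1]]}}

```text
t: 10.72
position: [0.6118, 0.0876, 0.4569]
tool_rot: [[0.006, 0.987, -0.159], [-0.002, -0.159, -0.987], [-1.0, 0.007, 0.001]]
ft_force: [10.1, -1.5, -14.1]
grip_width: 0.008
```

```bash
sed -i 's/HX,HZ=.*/HX,HZ=.0865,.121/' h.py; python3 -c "
from h import *
lid(1.09)"
```

```text
t 10.72 p [-53.6  85.9 301.9] r 228.8 ang 0.912 F [ 10.1  -1.5 -14.1] w 0.008
delta tool x,y cm -1.86 3.6
```

>>> {"method": "carry_out", "body": {"motion": [[0,0,0,-0.53,0.88,0,-1],[0,0,0,-0.5,0.91,0,-1],[0,0,0,-0.47,0.93,0,-1],[0,0,0,-0.44,0.95,0,-1],[0,0,0,0,0,0,-1],[0,0,0,0,0,0,-1]]}}

```text
t: 11.22
position: [0.6467, 0.0817, 0.4792]
tool_rot: [[0.005, 0.987, -0.158], [0.0, -0.158, -0.987], [-1.0, 0.005, -0.001]]
ft_force: [-6.3, -1.8, 11.7]
grip_width: 0.0078
```

Run:
```python
from h import *
lid(1.1)
K,R,t=cam('scene')
for n in ('scene',):
    p,d=imaging.read_camera(n); cv2.imwrite('pics/s2.png',p); W=cloud(n,d)
    c,s=np.cos(YAW),np.sin(YAW); q=W[...,:2]-CEN; X=c*q[...,0]+s*q[...,1]; Y=-s*q[...,0]+c*q[...,1]; Z=W[...,2]
    k=(d>0)&(Y>-.16)&(Y<.03)&(Z>.15)&(Z<.262)&(X>-.06)&(X<.11)
    print(k.sum()); A=np.c_[X[k],Z[k]]
    vx,vy,x0,y0=cv2.fitLine(A.astype(np.float32),cv2.DIST_HUBER,0,1e-4,1e-4).ravel(); print('lid angle',np.arctan2(abs(vy),abs(vx)),x0,y0)
```

```text
t 11.22 p [-18.4  86.  324.2] r 228.6 ang 1.094 F [-6.3 -1.8 11.7] w 0.0078
delta tool x,y cm 0.26 0.28
5676
lid angle 1.0814239 0.044287886 0.20813622
```

View pics/s2.png

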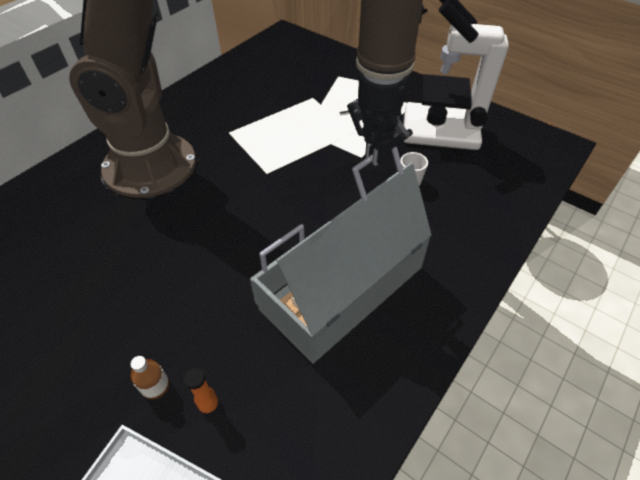

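The lid stands up at about 1.08–1.09 rad (edge from (280,262) to (408,172)), the bar is held and the front stays shut. I'll go a touch further for margin, then ease back.

>>> {"method": "carry_out", "body": {"motion": [[0,0,0,-0.25,0.3,0,-1],[0,0,0,-0.2,0.3,0,-1],[0,0,0,0,0,0,-1],[0,0,0,0,0,0,-1]]}}

```text
t: 11.6
position: [0.6523, 0.081, 0.482]
tool_rot: [[0.003, 0.987, -0.158], [-0.0, -0.158, -0.987], [-1.0, 0.003, -0.0]]
ft_force: [-5.3, -2.8, 10.1]
grip_width: 0.0082
```

Run:
```python
from h import *
lid(.83)
a=1.12
th=np.linspace(1.12,.83,9); print((-np.diff(22.7*np.sin(th))).round(2),(-np.diff(22.7*np.cos(th))).round(2))
```

```text
t 11.6 p [-13.1  86.1 327. ] r 228.8 ang 1.12 F [-5.3 -2.8 10.1] w 0.0082
delta tool x,y cm 3.99 -5.23
[0.37 0.4  0.42 0.45 0.47 0.5  0.52 0.54] [-0.73 -0.72 -0.71 -0.69 -0.67 -0.65 -0.64 -0.62]
```

>>> {"method": "carry_out", "body": {"motion": [[0,0,0,0.32,-0.73,0,-1],[0,0,0,0.36,-0.72,0,-1],[0,0,0,0.4,-0.71,0,-1],[0,0,0,0.43,-0.69,0,-1],[0,0,0,0.47,-0.67,0,-1],[0,0,0,0.5,-0.65,0,-1],[0,0,0,0,0,0,-1],[0,0,0,0,0,0,-1]]}}

```text
t: 12.27
position: [0.6098, 0.0881, 0.454]
tool_rot: [[-0.002, 0.988, -0.158], [-0.001, -0.158, -0.988], [-1.0, -0.002, 0.001]]
ft_force: [-3.1, -4.2, 5.0]
grip_width: 0.008
```

Run:
```python
from h import *
lid(.83)
```

```text
t 12.27 p [-57.  86. 299.] r 228.6 ang 0.892 F [-3.1 -4.2  5. ] w 0.008
delta tool x,y cm 1.2 -0.83
```

>>> {"method": "carry_out", "body": {"motion": [[0,0,0,0.3,-0.38,0,-1],[0,0,0,0.3,-0.36,0,-1],[0,0,0,0.3,-0.34,0,-1],[0,0,0,0,0,0,-1],[0,0,0,0,0,0,-1],[0,0,0,0,0,0,-1],[0,0,0,0,0,0,-1],[0,0,0,0,0,0,-1]]}}

```text
t: 12.93
position: [0.5994, 0.0898, 0.445]
tool_rot: [[-0.002, 0.988, -0.158], [-0.001, -0.158, -0.988], [-1.0, -0.002, 0.001]]
ft_force: [-3.4, -4.4, 2.6]
grip_width: 0.0084
```

Run:
```python
from h import *
lid(.83)
c,s=np.cos(YAW),np.sin(YAW)
for n in ('scene','top'):
    p,d=imaging.read_camera(n); cv2.imwrite(f'pics/{n}3.png',p); W=cloud(n,d)
    q=W[...,:2]-CEN; X=c*q[...,0]+s*q[...,1]; Y=-s*q[...,0]+c*q[...,1]; Z=W[...,2]
    k=(d>0)&(Y>-.16)&(Y<.03)&(Z>.14)&(Z<.235)&(X>-.04)&(X<.11)
    vx,vy,x0,y0=cv2.fitLine(np.c_[X[k],Z[k]].astype(np.float32),cv2.DIST_HUBER,0,1e-4,1e-4).ravel(); print(n,k.sum(),'lid angle',np.arctan2(abs(vy),abs(vx)))
    k=(np.abs(Y+.085)<.04)&(X<-.07)&(X>-.16)&(Z>.145)&(Z<.175)&(d>0)
    print(' flapbar',k.sum(),np.median(X[k]),np.median(Z[k]))
lid(.83)
```

```text
t 12.93 p [-67.5  86.1 290. ] r 228.6 ang 0.832 F [-3.4 -4.4  2.6] w 0.0084
delta tool x,y cm 0.3 0.21
scene 6422 lid angle 0.8101539
 flapbar 190 -0.08508167015246129 0.16436616817284555
top 3449 lid angle 0.8116291
 flapbar 197 -0.08922615200981404 0.1643920959053618
t 13.03 p [-67.4  86.  290. ] r 228.6 ang 0.832 F [-3.4 -4.4  2.8] w 0.0081
delta tool x,y cm 0.3 0.21
```

View pics/scene3.png

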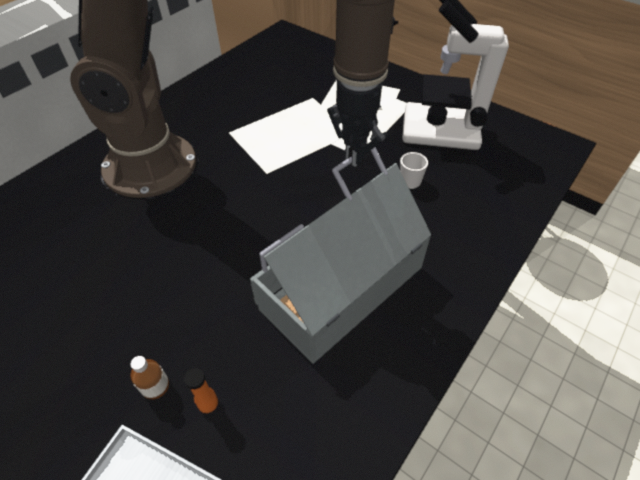

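View pics/top3.png

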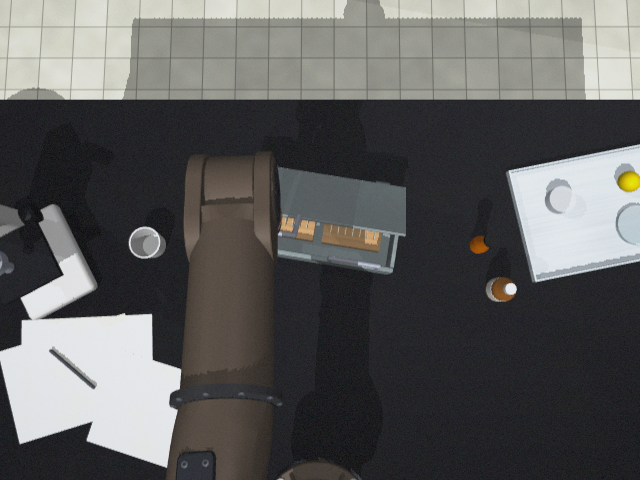

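Both cameras put the lid at 0.81 rad and the arm kinematics at 0.83. The front is shut, and the cup (147,243), torch (479,244) and bottle (502,289) are where they started. Handing in.

```bash
python3 -c "
from workcell import ticket
print(ticket.close_job())"
```

```text
the job is handed in; nothing more can be done
None
```

I ran the whole sequence and handed the job in at about 13 s, with the fingers still holding the lid; no verdict was reported.

- **Front:** I pulled it down by its bar until it met its stop, at about 0.74 rad by my estimate with 24 N felt. I then pushed it back up until it met the shut stop, with about 12 N felt. The last pictures show its bar still at the shut position, and an earlier check put it within about 0.005 rad of shut.
- **Lid:** I gripped its bar throughout and raised it to about 1.1 rad (1.12 by the arm's position). Then I eased it back and held it. At the end both cameras put it at 0.81 rad and the arm at 0.83, inside 0.72–0.94, and two arm readings 0.1 s apart were the same.
- **Cup, bottle and torch:** all three are at the same places in the top picture as at the start, and upright.

Two checks did not agree exactly:
- **Lid angle:** the arm reads about 0.01–0.02 rad higher than the cameras.
- **Cabinet position:** camera and arm readings of its x position differ by about 3 mm. While raising the lid this briefly pushed it towards its hinge with about 35 N. I relaxed that, and the force at the end was about 6 N.

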